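# Tap out the loose jacking bolt and hold its cap open

### The job

Take the centre punch from its stand, dab its tip on the felt pad in the open tin, then with the punch tap the three jacking bolts lightly in order, left, middle, right as the robot sees them (enough to make a loose one sink), and stand the punch back in its stand. Then take the cap behind the bolt that sank, lift it well open, 60 degrees or more, and finish holding it open in the gripper. Leave the other two caps shut, do not touch the bolts with the fingers, and do not disturb the jar and the timber.

Things in the scene. Friction and masses are not known exactly. Their poses are not given: they have to be found in the camera images.
- rail: Grey levelling rail fixed to the table, 116 x 236 x 40 mm; origin at the centre of its underside, y towards its left end, z up, x away from the robot when unturned. Steel hex-head jacking bolts stand along its near edge at x -32, y +75 (left), 0, -75 mm. Behind each, at the same y, a blue cap over the lock nut; the caps' hinge lines run along y at x +48, z 62 mm, at their far ends.
- bolt_left_top (a point): Centre of the top face of the left jacking bolt's hex head (22 mm across, 9 mm thick), 56 mm above the table (16 mm above the rail's top plate) at the start; it goes down with the bolt.
- bolt_left (a joint): How far the left bolt has sunk, m: 0 as found, at most 0.006. One of the three, not always the same, has nothing under it: a push over about 3 N sinks it 6 mm to a stop and it stays down. The others bear on packing and give under 1 mm. They look alike before.
- cap_left (a joint): Opening angle of the left cap, rad: 0 shut (lying level), grows as its near end is lifted, stop at 1.4. 0.12 kg; it falls shut when let go.
- cap_left_grip (a point): Grip point in the left cap, 10 mm behind its near end, 38 mm nearer than its hinge line and 8 mm above it, 70 mm above the table when shut. Blue steel hood, 48 mm long (rail x), 30 wide (rail y), 16 high. Pinch it by its sides, fingers closing along rail y, the line it turns about, so the hand need not tilt. Below are a pedestal 18 mm wide and the rail top, 30 mm down. Gap to the next cap 45 mm.
- bolt_middle_top (a point): Centre of the top face of the middle jacking bolt's hex head (22 mm across, 9 mm thick), 56 mm above the table (16 mm above the rail's top plate) at the start; it goes down with the bolt.
- bolt_middle (a joint): How far the middle bolt has sunk, m: 0 as found, at most 0.006. One of the three, not always the same, has nothing under it: a push over about 3 N sinks it 6 mm to a stop and it stays down. The others bear on packing and give under 1 mm. They look alike before.
- cap_middle (a joint): Opening angle of the middle cap, rad: 0 shut (lying level), grows as its near end is lifted, stop at 1.4. 0.12 kg; it falls shut when let go.
- cap_middle_grip (a point): Grip point in the middle cap, 10 mm behind its near end, 38 mm nearer than its hinge line and 8 mm above it, 70 mm above the table when shut. Blue steel hood, 48 mm long (rail x), 30 wide (rail y), 16 high. Pinch it by its sides, fingers closing along rail y, the line it turns about, so the hand need not tilt. Below are a pedestal 18 mm wide and the rail top, 30 mm down. Gap to the next cap 45 mm.
- bolt_right_top (a point): Centre of the top face of the right jacking bolt's hex head (22 mm across, 9 mm thick), 56 mm above the table (16 mm above the rail's top plate) at the start; it goes down with the bolt.
- bolt_right (a joint): How far the right bolt has sunk, m: 0 as found, at most 0.006. One of the three, not always the same, has nothing under it: a push over about 3 N sinks it 6 mm to a stop and it stays down. The others bear on packing and give under 1 mm. They look alike before.
- cap_right (a joint): Opening angle of the right cap, rad: 0 shut (lying level), grows as its near end is lifted, stop at 1.4. 0.12 kg; it falls shut when let go.
- cap_right_grip (a point): Grip point in the right cap, 10 mm behind its near end, 38 mm nearer than its hinge line and 8 mm above it, 70 mm above the table when shut. Blue steel hood, 48 mm long (rail x), 30 wide (rail y), 16 high. Pinch it by its sides, fingers closing along rail y, the line it turns about, so the hand need not tilt. Below are a pedestal 18 mm wide and the rail top, 30 mm down. Gap to the next cap 45 mm.
- punch_mid (a point): Centre of the steel centre punch, 12 mm thick, 120 mm long, 0.09 kg, standing upright, point down, in the wooden stand; its centre is 75 mm above the table there, its top 135 mm. Its long axis is this frame's y, which points to the tip. Its sides act as flats square to the stand's sides: grip square to the stand.
- punch_tip (a point): The lower, working end of the punch, on its axis, 60 mm from the centre. For contact it acts as a blunt end 12 mm wide.
- punch: The punch as a whole (same axes as its centre frame).
- stand: Wooden punch stand, 52 x 52 x 60 mm, fixed; origin at the centre of its underside, z up. In its top is a square hole 18 mm wide, 45 mm deep, sides along the stand's x and y, with a small chamfer.
- stand_mouth (a point): Centre of the mouth of the stand's hole, 60 mm above the table.
- ink_tin: Round open aluminium tin, 76 mm across, 34 mm high, wall 3 mm, fixed, with a blue felt marking pad on its floor; origin at the centre of its underside.
- tin_pad (a point): Centre of the top of the felt pad, 12 mm above the table, 22 mm below the tin's rim; the pad is 66 mm across and firm.
- jar: Bystander: grey-lidded jar of nuts, 60 mm across, 89 mm high, loose, left of the rail; origin at the centre of its underside.
- timber: Bystander: short timber offcut, 40 x 170 x 20 mm, loose at the far left; origin at the centre of its underside.

How it is judged (in metres and radians):
On the way, in this order (a step that is already met when the one before it is completed fails the run):
1. the punch's tip is dabbed on the pad in the tin (horizontal distance between punch_tip and tin_pad below 0.033 m and z of punch_tip in the frame of tin_pad below 0.008 m and contact force between punch and ink_tin above 0.3 N), for 0.05 s.
2. the left bolt is tapped with the punch (contact force between punch and bolt_left above 1.5 N), for 0.02 s.
3. the middle bolt is tapped with the punch (contact force between punch and bolt_middle above 1.5 N), for 0.02 s.
4. the right bolt is tapped with the punch (contact force between punch and bolt_right above 1.5 N), for 0.02 s.
5. the punch stands in its stand again, let go (horizontal distance between punch_tip and stand_mouth below 0.012 m and z of punch_tip in the frame of stand_mouth below -0.03 m and contact force between the fingers and punch below 0.1 N), for 0.2 s.
At the end, for the whole second after the job is handed in: The sunk bolt is down over 4 mm, the others under 2.5 mm; its cap is open over 0.9 rad with the fingers on it (over 0.4 N), the other caps under 0.08 rad; the punch is let go in its stand, tip over 30 mm below the mouth, within 12 mm of its centre line (all of step 5 and ((value of joint bolt_left above 0.004 m and value of joint cap_left above 0.9 rad and contact force between the fingers and cap_left above 0.4 N and value of joint each of bolt_middle, bolt_right below 0.0025 m and value of joint each of cap_middle, cap_right below 0.08 rad) or (value of joint bolt_middle above 0.004 m and value of joint cap_middle above 0.9 rad and contact force between the fingers and cap_middle above 0.4 N and value of joint each of bolt_left, bolt_right below 0.0025 m and value of joint each of cap_left, cap_right below 0.08 rad) or (value of joint bolt_right above 0.004 m and value of joint cap_right above 0.9 rad and contact force between the fingers and cap_right above 0.4 N and value of joint each of bolt_left, bolt_middle below 0.0025 m and value of joint each of cap_left, cap_middle below 0.08 rad))); the arm keeps its last pose, push and grip.
It fails at once if a cap behind a bolt that has not sunk is lifted (over 0.35 rad) ((value of joint cap_left above 0.35 rad and value of joint bolt_left below 0.003 m) or (value of joint cap_middle above 0.35 rad and value of joint bolt_middle below 0.003 m) or (value of joint cap_right above 0.35 rad and value of joint bolt_right below 0.003 m)).
It fails at once if a bolt is pushed by the fingers (over 2 N) (contact force between the fingers and bolt_left above 2 N or contact force between the fingers and bolt_middle above 2 N or contact force between the fingers and bolt_right above 2 N).
It fails at once if a bolt is struck hard (over 120 N) (contact force between punch and bolt_left above 120 N or contact force between punch and bolt_middle above 120 N or contact force between punch and bolt_right above 120 N).
It fails at once if the jar or the timber is disturbed (moved over 20 mm) (distance of any of jar, timber from where it was at the start of the episode above 0.02 m).
It also fails if it takes over 69 s, if anything falls off the work surface, if the arm or the gripper's body presses on something with over 40 N, if the wrist force passes 120 N, or if a joint passes its speed limit or range.

### The arm

A 6-joint arm with a two-finger parallel gripper is mounted at the origin on the work surface; the furniture and walls round the work are solid. World frame = base frame: x ahead of the robot, y to its left, z up, the work surface at z = 0. Lengths are in m, angles in degrees, forces in N, time in s.
With the tool pointing down it reaches from about 0.4 to 0.825 m from the base axis. Payload 7 kg.
Tool frame: the origin (TCP) lies between the finger pads; the fingertips stand 19 mm ahead of it and the grasp point (between the pads) is the TCP; z points along the fingers, y is the line along which they close (so a half turn about z gives the same grasp; the last joint's range is limited). The gripper opens to 88 mm and grips with 3 to 60 N. Pads are 19 mm wide; open, the fingers measure 130 mm over their backs; the gripper's body (78 mm by 193 mm) begins 47 mm behind the grasp point.
Start: joints at [88.356, 20.546, 0.682, 0, -70.136, -16.507], TCP at [0.21, 0.641, 0.246] pointing down, gripper open.
Joint ranges: [-176.03, 176.03], [-82.01, 121.73], [-58.28, 71.71], [-173.87, 95.51], [-174.79, -0.11], [-173.66, 173.66]. Speed limits (degrees/s): [136.94, 136.94, 172.46, 180, 180, 180].

### API

Orientations are given as [roll, pitch, yaw] about the fixed x, y, z axes, in that order (R = Rz(yaw) Ry(pitch) Rx(roll)).
In Python, from plant import get_obs, snapshot, close_job, spot_in, spot_point gives the robot as it stands.
- The arm moves only by the tool play_rows, never from a script. Its argument "plan" is a list of rows, each a list of 6 numbers: the shift along the tool's x, y, z in cm, then the turn, a rotation vector about the tool's x, y, z in degrees. A call has 1 to 20 rows; each row shifts and turns the commanded pose from where the row before left it, along the tool's axes as they then stand; what a row does not reach is not made up. A row lasts 1/12 s, in which the tool goes at most 41.7 mm and 7.16 degrees, less where a joint would pass 70% of its speed; a pose out of reach is approached as far as the arm can. A call is refused whole if a number of a shift passes 4.17 or a number of a turn 7.16, either way. A call with a gripper value outside its range is refused whole. "grip" is the finger opening in cm, from 0 to 8.76, set as the call begins (left out, the last holds). The fingers move at their own pace and stop on an object; the grip force is fixed at half the most. Time passes only in rows, so rows that do not move let the fingers close. It gives the time, the measured TCP pose, the force, the opening and the grip force at its end, in the units of the state.
- get_obs(): the state, without advancing time (a new reading comes with each control period).
- snapshot(name): name is "scene" or "top"; returns a dict with "frame" (400x640x3 uint8, red, green, blue), "fx", "fy", "cx", "cy" (pixels), "position" and "attitude" of the camera in the world. Camera axes: x right, y down, z forward; pixel columns grow to the right and rows downward; lengths in m; the calibration is good to about 2 mm. A picture is of the moment at which its call begins. There is no depth.
- close_job(): hands the job in; it is judged then, once.
Trained networks look in the newest picture that a camera, given by its name, has taken for a name from the list of things; names that differ only in an ending like _2 or _b are one class to them, and where a whole thing is asked for, a point or a joint stands for the part that bears it (a point fixed in the world has none). Each returns a list of dicts, best first, with "score" (0 to 1); they miss things now and then, are a little off and sometimes report something else, mostly with a low value. They report only what shows in the picture. A call takes as long as a camera call.
- spot_in(camera, thing): "position" ([x, y, z] in m, in world coordinates, good to about 4 mm: the middle of the surface that is visible of it).
- spot_point(camera, thing): "position" ([x, y, z] in m, in world coordinates, good to about 4 mm: a listed point, or the origin of a listed thing).
The state is a dict: "clock": time; "joint_pos": joint angles; "qvel": joint speeds; "tau": joint torques, N m; "tool_pos": TCP position; "orientation": TCP orientation; "force": force on the tool from outside, world axes, zero at the start; "moment": the same for the moment, N m; "opening": finger opening in m; "gripper_force": force on a finger pad.
Only numpy, scipy, OpenCV 4.12 (cv2) and the standard library are available. Lean on these libraries where they do the work, as an engineer would, in place of code of your own. Each camera call takes 0.05 s, during which the arm holds its last target. There are 200 camera calls.

## Working session

There is one attempt and no reset: what is moved stays moved. The work goes in short steps, Python scripts to look and compute and a tool call to move; the robot and the scene stay as the last step left them, time stands still between calls to the robot, and variables do not carry over. Pictures are saved under pics/ and viewed, at most 10 in all, crops included, and the job is handed in when it is done.

Besides the shell and the picture viewer there is one more tool, called after "Call:" as name(argument=value, ...), one argument or row to a line, values as JSON. play_rows: Moves the arm, as the interface text tells. Its arguments: {"type":"object","properties":{"plan":{"type":"array","items":{"type":"array","items":{"type":"number"}}},"grip":{"type":"number"}},"required":["plan"]}

```bash
mkdir -p pics
cat > h.py <<'E'
import numpy as np, cv2
from plant import *
from scipy.spatial.transform import Rotation as R
E
python3 - <<'E'
from h import *
o=get_obs(); print(o)
for c in ("scene","top"):
    s=snapshot(c); cv2.imwrite(f"pics/{c}0.png",s["frame"][:,:,::-1]); print(c,s["position"],s["attitude"],s["fx"],s["cx"],s["cy"])
    for t in ("stand_mouth","punch_mid","punch_tip","tin_pad","rail","bolt_left_top","bolt_middle_top","bolt_right_top","cap_left_grip","cap_middle_grip","cap_right_grip","jar","timber"):
        print(t,[(np.round(d["position"],4).tolist(),round(d["score"],2)) for d in spot_point(c,t)[:2]])
E
```

```text
{'clock': 0.0, 'joint_pos': array([ 8.83556270e+01,  2.05927255e+01,  6.33076510e-01, -2.15937102e-02,
       -7.01345769e+01, -1.65090672e+01]), 'qvel': array([-0.07276216,  0.00927963, -0.03010346, -0.00438188,  0.02741123,
       -0.03309678]), 'tau': array([ 7.31876244e-04, -5.82722676e+01,  2.93048984e+01,  6.99690118e+00,
        7.00510878e-03, -1.74358020e-04]), 'tool_pos': array([0.21015234, 0.64096784, 0.24459816]), 'orientation': array([ 1.79903890e+02, -7.31632431e-03, -1.81607885e+01]), 'force': array([-0.37833604,  0.52533196, -0.41544194]), 'moment': array([-0.04814998,  0.05241789,  0.0057861 ]), 'gripper_force': 0.0, 'opening': 0.08730340771660354}
scene [-0.02054984 -0.44644679  0.9108723 ] [-138.08507325    0.48419306  -49.63446639] 397.0686165440685 316.19163646422527 199.26056111295836
stand_mouth [([0.5276, 0.3137, 0.0601], 0.62)]
punch_mid [([0.5239, 0.3102, 0.0774], 0.54)]
punch_tip [([0.5237, 0.3074, 0.0121], 0.38)]
tin_pad [([0.4504, -0.253, 0.0097], 0.59)]
rail [([0.5936, 0.0173, 0.0004], 0.81)]
bolt_left_top [([0.551, 0.0863, 0.0605], 0.42)]
bolt_middle_to
[... 492 characters left out ...]
67], 0.86)]
punch_mid [([0.5254, 0.3086, 0.0734], 0.4)]
punch_tip [([0.526, 0.3075, 0.0157], 0.38)]
tin_pad [([0.4501, -0.2504, 0.0113], 0.61)]
rail [([0.5924, 0.0168, -0.0013], 0.56), ([0.5279, 0.3066, -0.0025], 0.26)]
bolt_left_top [([0.5493, 0.0848, 0.0532], 0.46), ([0.5581, 0.4226, 0.005], 0.28)]
bolt_middle_top [([0.5539, 0.0088, 0.056], 0.46), ([0.5266, 0.3092, 0.0172], 0.38)]
bolt_right_top [([0.5694, -0.0611, 0.0574], 0.48), ([0.5252, 0.3078, 0.0186], 0.35)]
cap_left_grip [([0.5951, 0.0912, 0.0687], 0.5)]
cap_middle_grip [([0.5978, 0.0127, 0.068], 0.47)]
cap_right_grip [([0.6102, -0.0576, 0.0677], 0.56)]
jar [([0.6333, 0.2522, 0.0015], 0.58)]
timber [([0.5603, 0.4253, 0.0015], 0.96)]
```

Run:
```python
import cv2
a=cv2.imread("pics/top0.png"); 
cv2.imwrite("pics/top1.png",cv2.resize(a[120:260,180:380],(800,560),interpolation=cv2.INTER_CUBIC))
```

```text
(no output)
```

View pics/scene0.png

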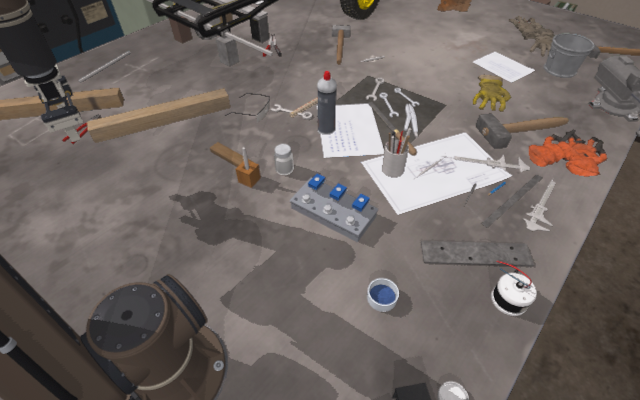

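View pics/top1.png

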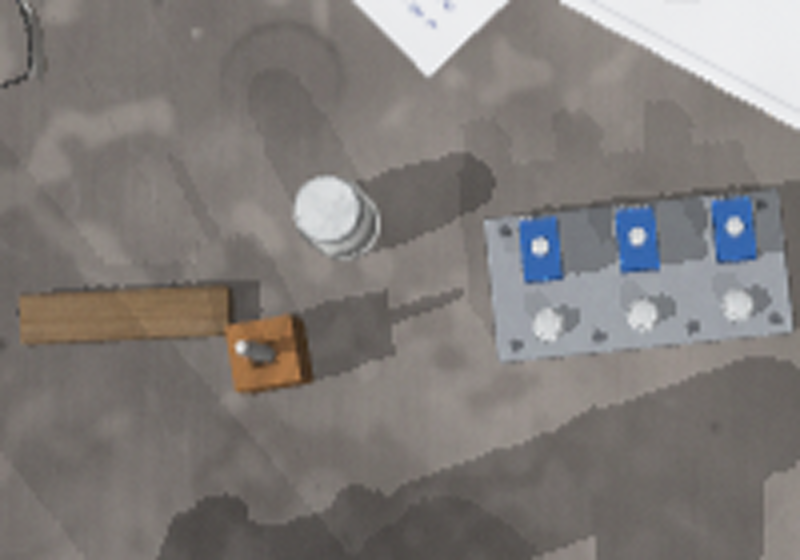

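```bash
cat >> h.py <<'E'
def unproj(s,uv,z):
    uv=np.atleast_2d(np.array(uv,float)); M=R.from_euler("xyz",s["attitude"],degrees=True).as_matrix()
    d=np.c_[(uv[:,0]-s["cx"])/s["fx"],(uv[:,1]-s["cy"])/s["fy"],np.ones(len(uv))]@M.T
    p=np.array(s["position"]); return p+d*((z-p[2])/d[:,2])[:,None]
E
python3 - <<'E'
from h import *
s=snapshot("top"); f=s["frame"]; hsv=cv2.cvtColor(f,cv2.COLOR_RGB2HSV)
H,S,V=[hsv[...,i].astype(int) for i in range(3)]
z4=lambda p:[(x/4+180-0.375,y/4+120-.375) for x,y in p]
print("bolts",unproj(s,z4([(548,324),(642,314),(738,304)]),.056).round(4).tolist())
print("railedge",unproj(s,z4([(503,360),(792,330),(485,219),(778,188)]),.04).round(4).tolist())
m=((H>100)&(H<125)&(S>120)&(V>80)).astype(np.uint8)
n,l,st,c=cv2.connectedComponentsWithStats(m)
for i in range(1,n):
    if st[i,4]>60:
        print("blue",st[i],unproj(s,c[i],.078).round(4).tolist())
m=((H>5)&(H<16)&(S>140)&(V>60)).astype(np.uint8); m[:, :225]=0; m[:,270:]=0; m[:190]=0;m[225:]=0
ys,xs=np.nonzero(m); P=unproj(s,np.c_[xs,ys],.06)[:,:2]
r=cv2.minAreaRect(P.astype(np.float32)*1000); print("stand",len(xs),r, cv2.boxPoints(r)/1000)
for p in [(232,325),(298,315),(306,382),(238,392)]: print(unproj(s,z4([p]),.06).round(4).tolist())
for c,zz in (("scene",0),):
    s=snapshot(c); f=s["frame"]; cv2.imwrite("pics/s2.png",cv2.resize(f[130:240,200:390][:,:,::-1],(760,440),interpolation=cv2.INTER_CUBIC))
E
```

```text
bolts [[0.5493, 0.0879, 0.056], [0.5581, 0.0147, 0.056], [0.5669, -0.0601, 0.056]]
railedge [[0.5216, 0.1233, 0.04], [0.5483, -0.1045, 0.04], [0.6337, 0.1395, 0.04], [0.6614, -0.0932, 0.04]]
blue [358 169  11  17 132] [[0.6222, -0.0542, 0.078]]
blue [334 172  11  16 130] [[0.6131, 0.0201, 0.078]]
blue [310 174  11  17 124] [[0.6046, 0.0941, 0.078]]
blue [415 225  18  19 194] [[0.4521, -0.2405, 0.078]]
stand 158 ((521.5919799804688, 307.6967468261719), (49.880760192871094, 53.24559783935547), 8.895177841186523) [[0.49283493 0.3301429 ]
 [0.50106823 0.27753764]
 [0.550349   0.2852506 ]
 [0.54211575 0.33785585]]
[[0.5451, 0.334, 0.06]]
[[0.5536, 0.2827, 0.06]]
[[0.5015, 0.2751, 0.06]]
[[0.493, 0.3277, 0.06]]
```

View pics/s2.png

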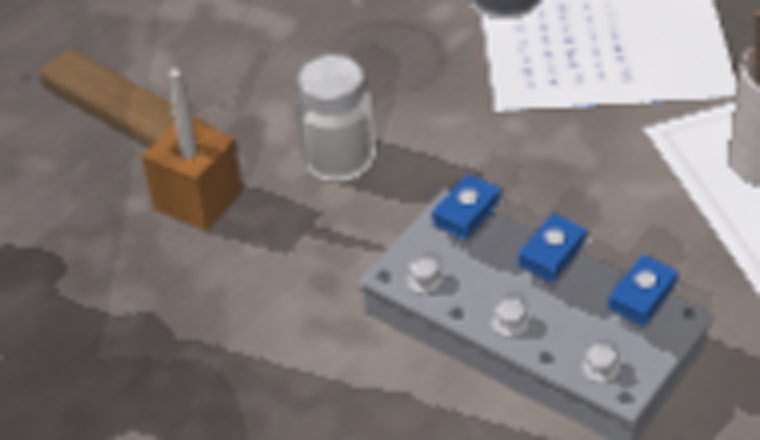

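```bash
cat >> h.py <<'E'
def go(t,yaw=None):
    o=get_obs(); M=R.from_euler("xyz",o["orientation"],degrees=True)
    y=o["orientation"][2]
    if yaw is not None: M=R.from_euler("xyz",[180,0,yaw],degrees=True)
    rv=(R.from_euler("xyz",o["orientation"],degrees=True).inv()*R.from_euler("xyz",[180,0,y if yaw is None else yaw],degrees=True)).as_rotvec(degrees=True)
    print("clk",round(o["clock"],2),"pos",o["tool_pos"].round(4),"rpy",o["orientation"].round(2),"F",o["force"].round(1),"open",round(o["opening"],4),"gf",round(o["gripper_force"],1))
    print("shift cm (after turn)",(M.inv().apply(np.array(t)-o["tool_pos"])*100).round(2),"turn",rv.round(2))
E
python3 -c "
from h import *
go([.525,.3085,.2],9)"
```

```text
clk 1.5 pos [0.2103 0.6414 0.2455] rpy [180.    -0.   -18.15] F [-0.6 -0.2 -1.2] open 0.0876 gf 0.0
shift cm (after turn) [25.88 37.8   4.55] turn [  0.     0.   -27.15]
```

Call:
play_rows(
  plan=[
    [0, 0, 0, 0, 0, -6.8],
    [0, 0, 0, 0, 0, -6.8],
    [0, 0, 0, 0, 0, -6.8],
    [0, 0, 0, 0, 0, -6.8],
  ],
  grip=6,
)

```text
clock: 1.83
tool_pos: [0.2103, 0.6414, 0.2456]
orientation: [-180.0, -0.0, 9.4]
force: [0.5, -0.5, 0.4]
opening: 0.0662
gripper_force: 0.0
```

Call:
play_rows(
  plan=[
    [1.85, 2.7, 0.3, 0, 0, 0],
    [1.85, 2.7, 0.3, 0, 0, 0],
    [1.85, 2.7, 0.3, 0, 0, 0],
    [1.85, 2.7, 0.3, 0, 0, 0],
    [1.85, 2.7, 0.3, 0, 0, 0],
    [1.85, 2.7, 0.3, 0, 0, 0],
    [1.85, 2.7, 0.3, 0, 0, 0],
    [1.85, 2.7, 0.3, 0, 0, 0],
    [1.85, 2.7, 0.3, 0, 0, 0],
    [1.85, 2.7, 0.3, 0, 0, 0],
    [1.85, 2.7, 0.3, 0, 0, 0],
    [1.85, 2.7, 0.3, 0, 0, 0],
    [1.85, 2.7, 0.3, 0, 0, 0],
    [1.85, 2.7, 0.3, 0, 0, 0],
    [0, 0, 0, 0, 0, 0],
    [0, 0, 0, 0, 0, 0],
    [0, 0, 0, 0, 0, 0],
  ],
)

```text
clock: 3.25
tool_pos: [0.5256, 0.3087, 0.2036]
orientation: [-180.0, 0.0, 9.0]
force: [-0.9, 1.1, 0.5]
opening: 0.0601
gripper_force: 0.0
```

Run:
```python
from h import *
go([.525,.3085,.107],9)
a=snapshot("scene")["frame"][110:210,190:340]; b=snapshot("top")["frame"][150:250,180:330]
cv2.imwrite("pics/g1.png",cv2.resize(np.hstack([a,b])[:,:,::-1],(800,267),interpolation=cv2.INTER_CUBIC))
```

```text
clk 3.25 pos [0.5256 0.3087 0.2036] rpy [-179.99    0.      9.  ] F [-0.9  1.1  0.5] open 0.0601 gf 0.0
shift cm (after turn) [-0.06  0.01  9.66] turn [-0.01  0.   -0.  ]
```

View pics/g1.png

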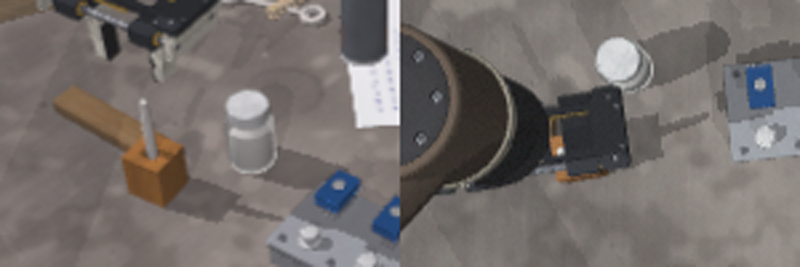

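Left half: the punch (147,125) stands under the open fingers (105,50)/(160,75), and the jar (250,130) is clear of them. I'm descending now.

Call:
play_rows(
  plan=[
    [0, 0, 1.6, 0, 0, 0],
    [0, 0, 1.6, 0, 0, 0],
    [0, 0, 1.6, 0, 0, 0],
    [0, 0, 1.6, 0, 0, 0],
    [0, 0, 1.6, 0, 0, 0],
    [0, 0, 1.6, 0, 0, 0],
    [0, 0, 0, 0, 0, 0],
    [0, 0, 0, 0, 0, 0],
    [0, 0, 0, 0, 0, 0],
  ],
)

```text
clock: 4.1
tool_pos: [0.5257, 0.3098, 0.1086]
orientation: [-180.0, -0.1, 9.1]
force: [-0.3, 0.1, 0.6]
opening: 0.0599
gripper_force: 0.0
```

Call:
play_rows(
  plan=[
    [0, 0, 0, 0, 0, 0],
    [0, 0, 0, 0, 0, 0],
    [0, 0, 0, 0, 0, 0],
    [0, 0, 0, 0, 0, 0],
    [0, 0, 0, 0, 0, 0],
    [0, 0, 0, 0, 0, 0],
    [0, 0, 0, 0, 0, 0],
    [0, 0, 0, 0, 0, 0],
    [0, 0, 0, 0, 0, 0],
    [0, 0, 0, 0, 0, 0],
  ],
  grip=0,
)

```text
clock: 4.93
tool_pos: [0.5256, 0.3087, 0.1075]
orientation: [180.0, 0.0, 9.0]
force: [0.8, -0.5, 0.3]
opening: 0.0121
gripper_force: 30.0
```

Run:
```python
from h import *
go([.525,.3085,.107],9)
for c in ("scene","top"):
  a=snapshot(c)
  for t in ("punch_mid","punch_tip"): print(c,t,[(np.round(d["position"],4).tolist(),round(d["score"],2)) for d in spot_point(c,t)[:1]])
  if c=="scene": cv2.imwrite("pics/g2.png",cv2.resize(a["frame"][90:220,180:350][:,:,::-1],(680,520),interpolation=cv2.INTER_CUBIC))
```

```text
clk 4.93 pos [0.5256 0.3087 0.1075] rpy [179.99   0.     9.04] F [ 0.8 -0.5  0.3] open 0.0121 gf 30.0
shift cm (after turn) [-0.06  0.01  0.05] turn [0.01 0.   0.04]
scene punch_mid [([0.5259, 0.3094, 0.0751], 0.59)]
scene punch_tip [([0.5212, 0.3095, 0.0158], 0.47)]
top punch_mid []
top punch_tip []
```

View pics/g2.png

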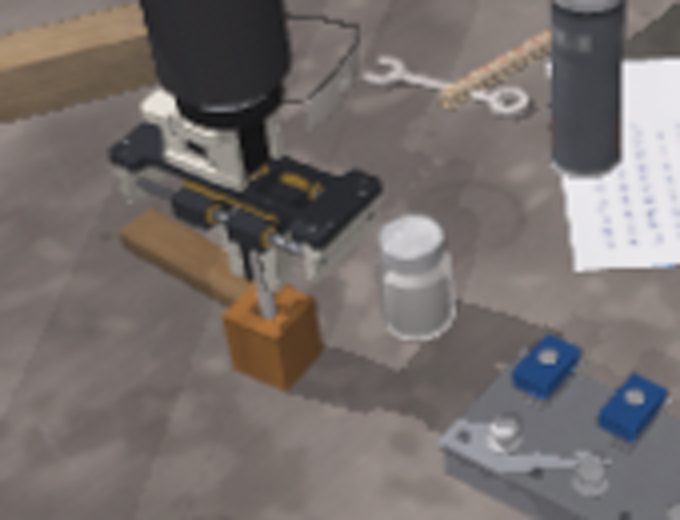

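The punch is gripped (12.1 mm). Next I lift it and carry it over the tin.

Call:
play_rows(
  plan=[
    [0, 0, -2, 0, 0, 0],
    [0, 0, -3, 0, 0, 0],
    [0, 0, -3, 0, 0, 0],
    [0, 0, -3, 0, 0, 0],
    [-1.0, 3.39, 0, 0, 0, 0],
    [-1.0, 3.39, 0, 0, 0, 0],
    [-1.0, 3.39, 0, 0, 0, 0],
    [-1.0, 3.39, 0, 0, 0, 0],
    [-1.0, 3.39, 0, 0, 0, 0],
    [-1.0, 3.39, 0, 0, 0, 0],
    [-1.0, 3.39, 0, 0, 0, 0],
    [-1.0, 3.39, 0, 0, 0, 0],
    [-1.0, 3.39, 0, 0, 0, 0],
    [-1.0, 3.39, 0, 0, 0, 0],
    [-1.0, 3.39, 0, 0, 0, 0],
    [-1.0, 3.39, 0, 0, 0, 0],
    [-1.0, 3.39, 0, 0, 0, 0],
    [-1.0, 3.39, 0, 0, 0, 0],
    [-1.0, 3.39, 0, 0, 0, 0],
    [-1.0, 3.39, 0, 0, 0, 0],
  ],
)

```text
clock: 6.9
tool_pos: [0.4522, -0.2535, 0.2176]
orientation: [-180.0, -0.0, 9.1]
force: [0.7, 1.0, -0.6]
opening: 0.012
gripper_force: 30.0
```

Call:
play_rows(
  plan=[
    [0, 0, 0, 0, 0, 0],
    [0, 0, 0, 0, 0, 0],
    [0, 0, 0, 0, 0, 0],
    [0, 0, 0, 0, 0, 0],
  ],
)

```text
clock: 7.23
tool_pos: [0.4529, -0.2513, 0.2175]
orientation: [-180.0, -0.0, 9.1]
force: [0.1, -0.2, -2.0]
opening: 0.0119
gripper_force: 30.0
```

Run:
```python
from h import *
go([.450,-.252,.1045])
for c in ("scene","top"):
  a=snapshot(c)
  for t in ("punch_tip","tin_pad"): print(c,t,[(np.round(d["position"],4).tolist(),round(d["score"],2)) for d in spot_point(c,t)[:1]])
```

```text
clk 7.23 pos [ 0.4529 -0.2513  0.2175] rpy [-179.98   -0.      9.08] F [ 0.1 -0.2 -2. ] open 0.0119 gf 30.0
shift cm (after turn) [-0.29  0.03 11.3 ] turn [-0.02 -0.    0.  ]
scene punch_tip [([0.4503, -0.2514, 0.1286], 0.69)]
scene tin_pad [([0.4518, -0.2515, 0.0106], 0.94)]
top punch_tip []
top tin_pad []
```

Call:
play_rows(
  plan=[
    [0, 0, 2, 0, 0, 0],
    [0, 0, 2, 0, 0, 0],
    [0, 0, 2, 0, 0, 0],
    [0, 0, 2, 0, 0, 0],
    [0, 0, 1.5, 0, 0, 0],
    [0, 0, 1.0, 0, 0, 0],
    [0, 0, 0.3, 0, 0, 0],
    [0, 0, 0.1, 0, 0, 0],
    [0, 0, 0.1, 0, 0, 0],
    [0, 0, 0.1, 0, 0, 0],
    [0, 0, 0.1, 0, 0, 0],
    [0, 0, 0, 0, 0, 0],
    [0, 0, 0, 0, 0, 0],
  ],
)

```text
clock: 8.62
tool_pos: [0.453, -0.252, 0.106]
orientation: [180.0, -0.0, 9.0]
force: [-0.9, -1.2, -1.5]
opening: 0.0123
gripper_force: 30.0
```

Call:
play_rows(
  plan=[
    [0, 0, 0.1, 0, 0, 0],
    [0, 0, 0.1, 0, 0, 0],
    [0, 0, 0, 0, 0, 0],
    [0, 0, 0, 0, 0, 0],
  ],
)

```text
clock: 8.95
tool_pos: [0.4532, -0.2521, 0.1044]
orientation: [180.0, -0.0, 9.1]
force: [-1.5, 1.5, 7.2]
opening: 0.0122
gripper_force: 30.0
```

Call:
play_rows(
  plan=[
    [0, 0, -2, 0, 0, 0],
    [0, 0, -3, 0, 0, 0],
    [0, 0, -3, 0, 0, 0],
    [1.48, -3.21, 0, 0, 0, 0],
    [1.48, -3.21, 0, 0, 0, 0],
    [1.48, -3.21, 0, 0, 0, 0],
    [1.48, -3.21, 0, 0, 0, 0],
    [1.48, -3.21, 0, 0, 0, 0],
    [1.48, -3.21, 0, 0, 0, 0],
    [1.48, -3.21, 0, 0, 0, 0],
    [1.48, -3.21, 0, 0, 0, 0],
    [1.48, -3.21, 0, 0, 0, 0],
    [1.48, -3.21, 0, 0, 0, 0],
    [0, 0, 0, 0, 0, 0],
    [0, 0, 0, 0, 0, 0],
    [0, 0, 0, 0, 0, 0],
    [0, 0, 0, 0, 0, 0],
  ],
)

```text
clock: 10.37
tool_pos: [0.548, 0.0875, 0.1834]
orientation: [180.0, 0.0, 9.0]
force: [1.1, -0.7, -1.1]
opening: 0.0123
gripper_force: 30.0
```

Run:
```python
from h import *
go([.5493,.0882,.1485])
for c in ("scene",):
  a=snapshot(c)
  for t in ("punch_tip","bolt_left_top","bolt_right_top"): print(c,t,[(np.round(d["position"],4).tolist(),round(d["score"],2)) for d in spot_point(c,t)[:1]])
  cv2.imwrite("pics/b1.png",cv2.resize(a["frame"][120:250,250:420][:,:,::-1],(680,520),interpolation=cv2.INTER_CUBIC))
```

```text
clk 10.37 pos [0.548  0.0875 0.1834] rpy [1.7999e+02 3.0000e-02 9.0200e+00] F [ 1.1 -0.7 -1.1] open 0.0123 gf 30.0
shift cm (after turn) [ 0.14 -0.05  3.49] turn [0.01 0.03 0.  ]
scene punch_tip [([0.545, 0.0886, 0.0902], 0.45)]
scene bolt_left_top [([0.5453, 0.0894, 0.0893], 0.64)]
scene bolt_right_top [([0.57, -0.0651, 0.0557], 0.5)]
```

View pics/b1.png

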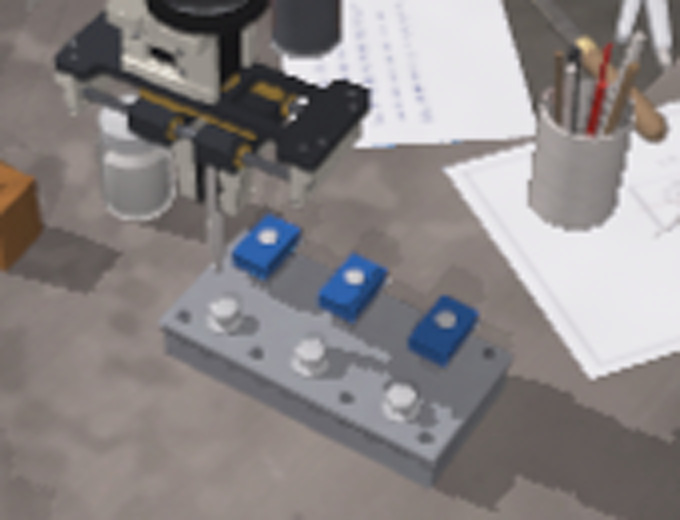

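Punch tip at (218,268) hangs straight above the left bolt (225,305). Tapping.

Call:
play_rows(
  plan=[
    [0.15, 0, 1.0, 0, 0, 0],
    [0, 0, 1.0, 0, 0, 0],
    [0, 0, 1.0, 0, 0, 0],
    [0, 0, 0.1, 0, 0, 0],
    [0, 0, 0.1, 0, 0, 0],
    [0, 0, 0.1, 0, 0, 0],
    [0, 0, 0.1, 0, 0, 0],
    [0, 0, 0.1, 0, 0, 0],
    [0, 0, 0.1, 0, 0, 0],
    [0, 0, 0.1, 0, 0, 0],
    [0, 0, 0, 0, 0, 0],
    [0, 0, 0, 0, 0, 0],
  ],
)

```text
clock: 11.57
tool_pos: [0.5504, 0.0887, 0.148]
orientation: [-180.0, -0.1, 9.1]
force: [-2.8, 1.0, 7.4]
opening: 0.012
gripper_force: 30.0
```

Call:
play_rows(
  plan=[
    [0, 0, 0.1, 0, 0, 0],
    [0, 0, 0, 0, 0, 0],
    [0, 0, 0, 0, 0, 0],
  ],
)

```text
clock: 11.82
tool_pos: [0.5508, 0.0888, 0.1479]
orientation: [-180.0, -0.2, 9.1]
force: [-4.5, 0.0, 13.5]
opening: 0.0123
gripper_force: 30.0
```

Call:
play_rows(
  plan=[
    [0, 0, -1.0, 0, 0, 0],
    [0, 0, -1.5, 0, 0, 0],
    [-0.1, 2.5, 0, 0, 0, 0],
    [-0.1, 2.5, 0, 0, 0, 0],
    [-0.1, 2.5, 0, 0, 0, 0],
    [0, 0, 0, 0, 0, 0],
    [0, 0, 0, 0, 0, 0],
    [0, 0, 0.9, 0, 0, 0],
    [0, 0, 0.8, 0, 0, 0],
    [0, 0, 0.1, 0, 0, 0],
    [0, 0, 0.1, 0, 0, 0],
    [0, 0, 0.1, 0, 0, 0],
    [0, 0, 0.1, 0, 0, 0],
    [0, 0, 0.1, 0, 0, 0],
    [0, 0, 0.1, 0, 0, 0],
    [0, 0, 0.1, 0, 0, 0],
    [0, 0, 0, 0, 0, 0],
    [0, 0, 0, 0, 0, 0],
  ],
)

```text
clock: 13.32
tool_pos: [0.5591, 0.0142, 0.148]
orientation: [-180.0, -0.1, 9.1]
force: [-2.8, 1.3, 8.8]
opening: 0.0122
gripper_force: 30.0
```

Call:
play_rows(
  plan=[
    [0, 0, -1.0, 0, 0, 0],
    [0, 0, -1.5, 0, 0, 0],
    [-0.1, 2.5, 0, 0, 0, 0],
    [-0.1, 2.5, 0, 0, 0, 0],
    [-0.1, 2.5, 0, 0, 0, 0],
    [0, 0, 0, 0, 0, 0],
    [0, 0, 0, 0, 0, 0],
    [0, 0, 0.9, 0, 0, 0],
    [0, 0, 0.9, 0, 0, 0],
    [0, 0, 0.1, 0, 0, 0],
    [0, 0, 0.1, 0, 0, 0],
    [0, 0, 0.1, 0, 0, 0],
    [0, 0, 0.1, 0, 0, 0],
    [0, 0, 0.1, 0, 0, 0],
    [0, 0, 0.1, 0, 0, 0],
    [0, 0, 0.1, 0, 0, 0],
    [0, 0, 0, 0, 0, 0],
    [0, 0, 0, 0, 0, 0],
  ],
)

```text
clock: 14.82
tool_pos: [0.5678, -0.0605, 0.1467]
orientation: [-180.0, -0.0, 9.0]
force: [0.0, 0.9, 1.1]
opening: 0.0118
gripper_force: 30.0
```

Call:
play_rows(
  plan=[
    [0, 0, 0.15, 0, 0, 0],
    [0, 0, 0.15, 0, 0, 0],
    [0, 0, 0.15, 0, 0, 0],
    [0, 0, 0.1, 0, 0, 0],
    [0, 0, 0.1, 0, 0, 0],
    [0, 0, 0, 0, 0, 0],
    [0, 0, 0, 0, 0, 0],
  ],
)

```text
clock: 15.4
tool_pos: [0.5685, -0.0605, 0.1422]
orientation: [180.0, -0.1, 9.1]
force: [-4.9, 2.8, 16.2]
opening: 0.0126
gripper_force: 30.0
```

Left and middle held firm at about 8–13 N. The right bolt sank 6 mm to its stop. Now I return the punch.

Call:
play_rows(
  plan=[
    [0, 0, -2, 0, 0, 0],
    [0, 0, -3, 0, 0, 0],
    [0, 0, -3, 0, 0, 0],
    [0.15, -3.37, 0, 0, 0, 0],
    [0.15, -3.37, 0, 0, 0, 0],
    [0.15, -3.37, 0, 0, 0, 0],
    [0.15, -3.37, 0, 0, 0, 0],
    [0.15, -3.37, 0, 0, 0, 0],
    [0.15, -3.37, 0, 0, 0, 0],
    [0.15, -3.37, 0, 0, 0, 0],
    [0.15, -3.37, 0, 0, 0, 0],
    [0.15, -3.37, 0, 0, 0, 0],
    [0.15, -3.37, 0, 0, 0, 0],
    [0.15, -3.37, 0, 0, 0, 0],
    [0, 0, 0, 0, 0, 0],
    [0, 0, 0, 0, 0, 0],
    [0, 0, 0, 0, 0, 0],
    [0, 0, 0, 0, 0, 0],
  ],
)

```text
clock: 16.9
tool_pos: [0.5256, 0.3072, 0.2197]
orientation: [180.0, 0.0, 9.0]
force: [-0.2, -0.5, -1.7]
opening: 0.0123
gripper_force: 30.0
```

Run:
```python
from h import *
go([.5256,.3087,.1075],9)
for c in ("scene",):
  a=snapshot(c)
  for t in ("punch_tip","punch_mid","stand_mouth"): print(c,t,[(np.round(d["position"],4).tolist(),round(d["score"],2)) for d in spot_point(c,t)[:1]])
  cv2.imwrite("pics/r1.png",cv2.resize(a["frame"][90:240,190:390][:,:,::-1],(800,600),interpolation=cv2.INTER_CUBIC))
```

```text
clk 16.9 pos [0.5256 0.3072 0.2197] rpy [1.7997e+02 4.0000e-02 9.0100e+00] F [-0.2 -0.5 -1.7] open 0.0123 gf 30.0
shift cm (after turn) [ 0.03 -0.15 11.22] turn [0.03 0.04 0.01]
scene punch_tip [([0.5237, 0.3066, 0.1289], 0.57)]
scene punch_mid [([0.5268, 0.3082, 0.1874], 0.49)]
scene stand_mouth [([0.5268, 0.313, 0.0585], 0.58)]
```

View pics/r1.png

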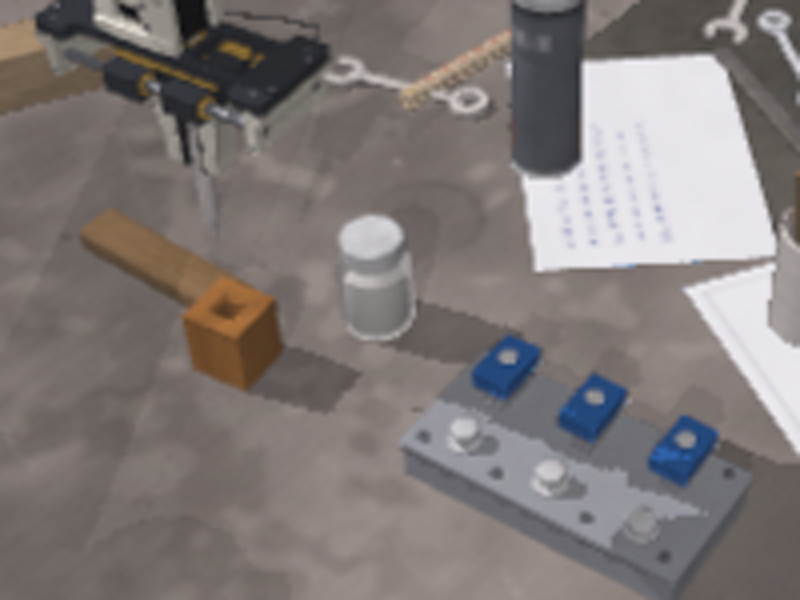

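The right bolt (643,525) is visibly sunk. The punch tip (212,238) is above the stand hole (230,308), so I'll check the hole's position by pixel.

Run:
```python
from h import *
s=snapshot("scene"); f=s["frame"]
zz=lambda x,y:((x+.5)/4+190-.5,(y+.5)/4+90-.5)
print("hole",unproj(s,zz(231,309),.06).round(4),"corners",unproj(s,[zz(*p) for p in [(185,315),(223,278),(279,296),(240,337)]],.06).round(4).tolist())
print("tip",unproj(s,zz(212,238),.127).round(4))
go([.5256,.3087,.16],9)
```

```text
hole [[0.5225 0.3059 0.06  ]] corners [[0.4949, 0.3284, 0.06], [0.543, 0.337, 0.06], [0.5569, 0.2878, 0.06], [0.5056, 0.2777, 0.06]]
tip [[0.5237 0.3145 0.127 ]]
clk 17.15 pos [0.5259 0.3074 0.2203] rpy [-1.7999e+02 -1.0000e-02  8.9900e+00] F [-0.4 -0.  -1.7] open 0.0123 gf 30.0
shift cm (after turn) [-0.01 -0.13  6.03] turn [-0.01 -0.01 -0.01]
```

Call:
play_rows(
  plan=[
    [0, -0.13, 2, 0, 0, 0],
    [0, 0, 2, 0, 0, 0],
    [0, 0, 2, 0, 0, 0],
    [0, 0, 0.4, 0, 0, 0],
    [0, 0, 0.4, 0, 0, 0],
    [0, 0, 0.4, 0, 0, 0],
    [0, 0, 0, 0, 0, 0],
    [0, 0, 0, 0, 0, 0],
  ],
)

```text
clock: 17.82
tool_pos: [0.5258, 0.3097, 0.1489]
orientation: [-180.0, -0.1, 9.1]
force: [0.3, -0.3, -0.8]
opening: 0.0122
gripper_force: 30.0
```

Call:
play_rows(
  plan=[
    [0, 0, 0.8, 0, 0, 0],
    [0, 0, 0.8, 0, 0, 0],
    [0, 0, 0.8, 0, 0, 0],
    [0, 0, 0.8, 0, 0, 0],
    [0, 0, 0.6, 0, 0, 0],
    [0, 0, 0.2, 0, 0, 0],
    [0, 0, 0, 0, 0, 0],
    [0, 0, 0, 0, 0, 0],
  ],
)

```text
clock: 18.48
tool_pos: [0.5254, 0.3094, 0.1077]
orientation: [180.0, 0.0, 9.1]
force: [0.2, -0.2, -0.9]
opening: 0.0123
gripper_force: 30.0
```

Seated without force. I release gradually to a 5 cm opening and rise.

Call:
play_rows(
  plan=[
    [0, 0, 0, 0, 0, 0],
    [0, 0, 0, 0, 0, 0],
    [0, 0, 0, 0, 0, 0],
    [0, 0, 0, 0, 0, 0],
    [0, 0, 0, 0, 0, 0],
    [0, 0, 0, 0, 0, 0],
    [0, 0, 0, 0, 0, 0],
    [0, 0, -1, 0, 0, 0],
    [0, 0, -1.5, 0, 0, 0],
    [0, 0, -2, 0, 0, 0],
    [0, 0, -2.5, 0, 0, 0],
    [0, 0, -2.5, 0, 0, 0],
    [0, 0, 0, 0, 0, 0],
    [0, 0, 0, 0, 0, 0],
  ],
  grip=5,
)

```text
clock: 19.65
tool_pos: [0.5262, 0.3101, 0.2057]
orientation: [-179.8, -0.2, 9.1]
force: [-1.2, 0.0, -0.2]
opening: 0.0499
gripper_force: 0.0
```

Run:
```python
from h import *
c,s_=np.cos(np.radians(6.8)),np.sin(np.radians(6.8))
g=np.array([.590+c*.010+s_*.075,.0175+s_*.010-c*.075,.13]); print("cap grip",g)
for c in ("scene","top"):
  a=snapshot(c)
  for t in ("punch_tip","punch_mid","cap_right_grip","bolt_right_top","bolt_left_top","jar"): print(c,t,[(np.round(d["position"],4).tolist(),round(d["score"],2)) for d in spot_point(c,t)[:1]])
go(g,6.8)
```

```text
cap grip [ 0.60880995 -0.05578837  0.13      ]
scene punch_tip []
scene punch_mid [([0.5254, 0.3083, 0.0722], 0.44)]
scene cap_right_grip [([0.6112, -0.06, 0.0735], 0.5)]
scene bolt_right_top [([0.5692, -0.0668, 0.047], 0.4)]
scene bolt_left_top [([0.5526, 0.0872, 0.0576], 0.46)]
scene jar [([0.6321, 0.2537, -0.0007], 0.74)]
top punch_tip [([0.6091, -0.0584, 0.0687], 0.65)]
top punch_mid [([0.6057, -0.0588, 0.0672], 0.3)]
top cap_right_grip [([0.6055, -0.0579, 0.0675], 0.61)]
top bolt_right_top [([0.5659, -0.0624, 0.0534], 0.41)]
top bolt_left_top [([0.5548, 0.0836, 0.0575], 0.52)]
top jar [([0.6354, 0.259, -0.0009], 0.84)]
clk 20.35 pos [0.5254 0.3094 0.2029] rpy [1.7999e+02 1.0000e-02 9.0500e+00] F [-0.3  0.4 -0.2] open 0.0503 gf 0.0
shift cm (after turn) [ 3.96 37.25  7.29] turn [0.01 0.01 2.25]
```

Call:
play_rows(
  plan=[
    [0, 0, 0, 0, 0, 2.25],
    [0.36, 3.4, 0, 0, 0, 0],
    [0.36, 3.4, 0, 0, 0, 0],
    [0.36, 3.4, 0, 0, 0, 0],
    [0.36, 3.4, 0, 0, 0, 0],
    [0.36, 3.4, 0, 0, 0, 0],
    [0.36, 3.4, 0, 0, 0, 0],
    [0.36, 3.4, 0, 0, 0, 0],
    [0.36, 3.4, 0, 0, 0, 0],
    [0.36, 3.4, 0, 0, 0, 0],
    [0.36, 3.4, 0, 0, 0, 0],
    [0.36, 3.4, 0, 0, 0, 0],
    [0, 0, 2, 0, 0, 0],
    [0, 0, 2, 0, 0, 0],
    [0, 0, 2, 0, 0, 0],
    [0, 0, 0, 0, 0, 0],
    [0, 0, 0, 0, 0, 0],
    [0, 0, 0, 0, 0, 0],
    [0, 0, 0, 0, 0, 0],
  ],
)

```text
clock: 21.93
tool_pos: [0.61, -0.0569, 0.1447]
orientation: [180.0, -0.1, 6.8]
force: [-0.4, -0.4, 0.8]
opening: 0.0504
gripper_force: 0.0
```

Run:
```python
from h import *
a=snapshot("scene")
cv2.imwrite("pics/c1.png",cv2.resize(a["frame"][110:240,230:400][:,:,::-1],(680,520),interpolation=cv2.INTER_CUBIC))
go([.609,-.057,.07],6.8)
```

```text
clk 21.98 pos [ 0.6099 -0.0569  0.1446] rpy [ 1.80e+02 -1.40e-01  6.83e+00] F [ 0.4 -0.5  0.3] open 0.05 gf 0.0
shift cm (after turn) [-0.09 -0.    7.46] turn [ 0.   -0.14  0.03]
```

View pics/c1.png

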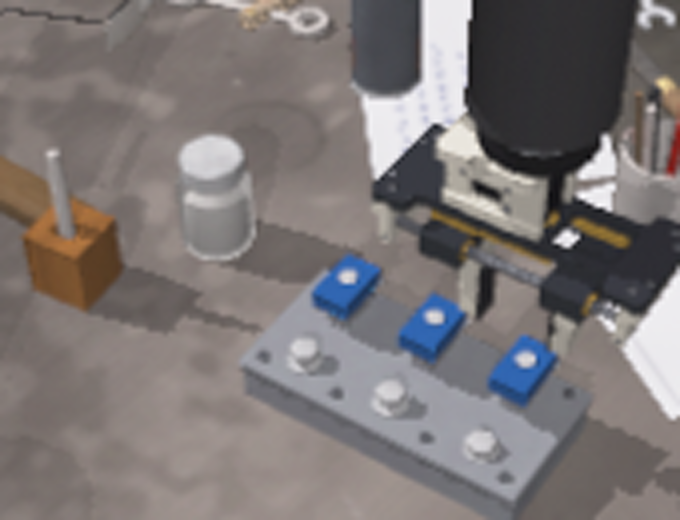

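The punch (60,195) stands in its stand, and the fingers straddle the right cap (523,368). Descend and pinch.

Call:
play_rows(
  plan=[
    [-0.1, 0, 2, 0, 0, 0],
    [0, 0, 2, 0, 0, 0],
    [0, 0, 1.5, 0, 0, 0],
    [0, 0, 1, 0, 0, 0],
    [0, 0, 0.5, 0, 0, 0],
    [0, 0, 0.4, 0, 0, 0],
    [0, 0, 0, 0, 0, 0],
    [0, 0, 0, 0, 0, 0],
    [0, 0, 0, 0, 0, 0],
  ],
)

```text
clock: 22.73
tool_pos: [0.6086, -0.0573, 0.07]
orientation: [180.0, -0.1, 6.8]
force: [0.1, 0.2, -0.1]
opening: 0.0504
gripper_force: 0.0
```

Call:
play_rows(
  plan=[
    [0, 0, 0, 0, 0, 0],
    [0, 0, 0, 0, 0, 0],
    [0, 0, 0, 0, 0, 0],
    [0, 0, 0, 0, 0, 0],
    [0, 0, 0, 0, 0, 0],
    [0, 0, 0, 0, 0, 0],
    [0, 0, 0, 0, 0, 0],
    [0, 0, 0, 0, 0, 0],
  ],
  grip=0,
)

```text
clock: 23.4
tool_pos: [0.6081, -0.0578, 0.0693]
orientation: [180.0, -0.0, 6.8]
force: [0.3, -5.8, 2.7]
opening: 0.0299
gripper_force: 30.0
```

Run:
```python
import numpy as np
p=np.radians(np.r_[0:76:5]+11.89); r=3.883
print(np.c_[-np.diff(r*np.cos(p)),-np.diff(r*np.sin(p))].round(2).tolist())
```

```text
[[0.08, -0.33], [0.11, -0.32], [0.14, -0.31], [0.17, -0.3], [0.19, -0.28], [0.21, -0.26], [0.24, -0.24], [0.26, -0.22], [0.28, -0.2], [0.29, -0.17], [0.31, -0.15], [0.32, -0.12], [0.33, -0.09], [0.33, -0.06], [0.34, -0.03]]
```

Call:
play_rows(
  plan=[
    [0.08, 0.05, -0.33, 0, 0, 0],
    [0.11, 0.05, -0.32, 0, 0, 0],
    [0.14, 0, -0.31, 0, 0, 0],
    [0.17, 0, -0.3, 0, 0, 0],
    [0, 0, 0, 0, 0, 0],
    [0, 0, 0, 0, 0, 0],
  ],
)

```text
clock: 23.9
tool_pos: [0.6121, -0.0576, 0.0811]
orientation: [-180.0, 0.1, 6.8]
force: [-1.0, 1.1, -9.2]
opening: 0.0295
gripper_force: 30.0
```

Call:
play_rows(
  plan=[
    [0.19, 0, -0.28, 0, 0, 0],
    [0.21, 0, -0.26, 0, 0, 0],
    [0.24, 0, -0.24, 0, 0, 0],
    [0.26, 0, -0.22, 0, 0, 0],
    [0.28, 0, -0.2, 0, 0, 0],
    [0.29, 0, -0.17, 0, 0, 0],
    [0.31, 0, -0.15, 0, 0, 0],
    [0.32, 0, -0.12, 0, 0, 0],
    [0.33, 0, -0.09, 0, 0, 0],
    [0.33, 0, -0.06, 0, 0, 0],
    [0, 0, 0, 0, 0, 0],
    [0, 0, 0, 0, 0, 0],
    [0, 0, 0, 0, 0, 0],
  ],
)

```text
clock: 24.98
tool_pos: [0.6376, -0.0546, 0.0995]
orientation: [-180.0, 0.3, 6.8]
force: [-11.1, 2.7, -1.4]
opening: 0.0298
gripper_force: 30.0
```

Run:
```python
from h import *
a=snapshot("scene")
cv2.imwrite("pics/c2.png",cv2.resize(a["frame"][110:240,230:400][:,:,::-1],(680,520),interpolation=cv2.INTER_CUBIC))
go([.609,-.057,.07],6.8)
for t in ("cap_right_grip","punch_mid"): print(t,[(np.round(d["position"],4).tolist(),round(d["score"],2)) for d in spot_point("scene",t)[:1]])
```

```text
clk 25.03 pos [ 0.6377 -0.0546  0.0996] rpy [-179.98    0.31    6.77] F [-11.9   3.4  -1. ] open 0.0295 gf 30.0
shift cm (after turn) [-2.87 -0.11  2.96] turn [-0.02  0.31 -0.03]
cap_right_grip [([0.6365, -0.0559, 0.1014], 0.44)]
punch_mid [([0.5248, 0.3088, 0.0748], 0.57)]
```

View pics/c2.png

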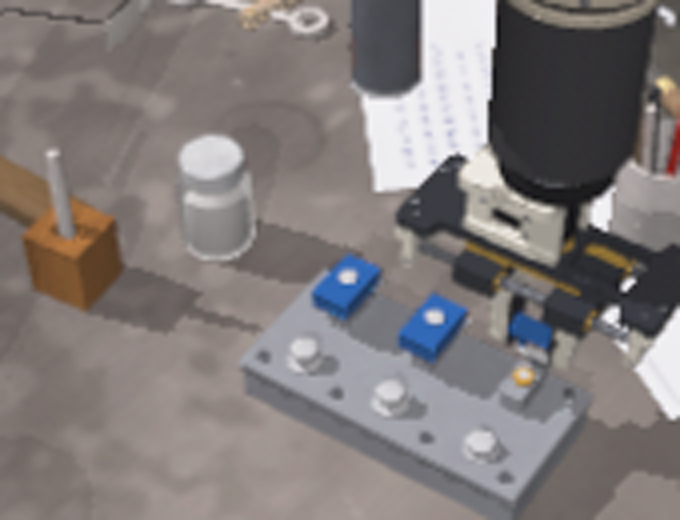

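The right cap is open at about 65° in the gripper (lock nut exposed at (522,378)). The other two caps are shut, the punch is in its stand and the jar is untouched. Handing in.

```bash
python3 -c "
from plant import *
print(close_job())"
```

```text
the job is handed in; nothing more can be done
None
```

I handed the job in, with no verdict returned: I dabbed the punch and tapped the bolts in order, the right bolt sank about 6 mm, the punch is back in its stand, and the gripper holds the right cap open about 65° (estimated from the hand's position).

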